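Open the whole-spice box by its lever and ease the lid shut

ROBOT

A 6-joint arm with a two-finger parallel gripper is mounted at the origin on the work surface. World frame = base frame: x ahead of the robot, y to its left, z up, the work surface at z = 0. Lengths are in m, angles in degrees, forces in N, time in s.
With the tool pointing down it reaches from about 0.3 to 0.75 m from the base axis. Payload 8.5 kg.
Tool frame: the origin (TCP) lies midway between the tips of the shut fingers; the grasp point (between the pads) lies 19 mm behind it; z points along the fingers, y is the direction in which the jaws open and shut (so a half turn about z gives the same grasp; the last joint's range is limited). The gripper opens to 85 mm and grips with 20 to 120 N. Pads are 22 mm wide; open, the fingers measure 114 mm over their backs; the gripper's body (76 mm by 85 mm) begins 54 mm behind the grasp point. The pads swing forward as they close: fully open they stand 13 mm farther back than shut.
Start: joints at [52.58, 21.807, 74.336, -0, 83.858, -12.336], TCP at [0.233, 0.498, 0.231] pointing down, gripper open.
Joint ranges: [-178.18, 178.18], [-50.72, 133.34], [12.68, 142.11], [-81.47, 261.47], [9.98, 163.14], [-165.26, 165.26]. Speed limits (degrees/s): [136.94, 136.94, 180, 180, 180, 180].

INTERFACE

Orientations are given as a 3x3 rotation matrix whose columns are the frame's x, y, z axes.
In Python, from rig import env, viewer, ticket gives the robot as it stands. The module is installed in compiled form; this text tells all that it offers.
- The arm moves only by the shell command python3 -m pendant 'ROWS' [FORCE]. ROWS is JSON, a list of rows, each a list of 3 entries, a list of its own where there are three numbers: the shift along the world's x, y, z in mm, then the turn about the world's z in rad, then the opening, from -1 (shut) to 1 (fully open). A call has 1 to 12 rows; each row shifts and turns the pose as measured when the row begins; what a row does not reach is not made up. A row lasts 1/8 s, in which the tool goes at most 62.5 mm and 10.7 degrees, less where a joint would pass 70% of its speed; a pose out of reach is approached as far as the arm can. A call with a gripper value outside its range is refused whole. The fingers move at their own pace and stop on an object; FORCE is the grip in N (left out, the last holds). Time passes only in rows, so rows that do not move let the fingers close. It gives the time, the measured TCP pose, the force and the opening at its end, in the units of the state.
- env.observe(): the state, without advancing time (a new reading comes with each control period).
- viewer.get_image(name): name is "scene" or "side" or "wrist"; returns (picture, depth): 400x640x3 uint8, red, green, blue; 400x640 float32, m along the optical axis (not along the pixel's ray), 0 where there is no reading.
- viewer.camera_params(name): a dict with "fx", "fy", "cx", "cy" (pixels), "rvec" (rotation vector, rad) and "tvec" (3), from world to camera coordinates, as OpenCV has them; the wrist camera has in their place "T_tool_cam" (4x4, takes a point from camera to tool coordinates, whose origin is the TCP and whose axes are the flange's). Camera axes: x right, y down, z forward; pixel columns grow to the right and rows downward; lengths in m; the calibration is good to about 2 mm. A picture is of the moment at which its call begins: read the wrist's pose just before it. camera_params takes no time and is no camera call.
- ticket.close_job(): hands the job in, once; it reports no verdict.
The state is a dict: "time_s": time; "q": joint angles; "qvel": joint speeds; "joint_efforts": joint torques, N m; "position": TCP position; "tool_rot": TCP orientation; "ft_force": force on the tool from outside, world axes, zero at the start; "wrist_torque": the same for the moment, N m; "grip_width": finger opening in m.
Only numpy, scipy, OpenCV 4.12 (cv2) and the standard library are available. Lean on these libraries where they do the work, as an engineer would, in place of code of your own. Each camera call takes 0.05 s, during which the arm holds its last target. There are 200 camera calls.

TASK

The cook's hands are sticky, so open the square whole-spice box for them: with your fingertips press its front lever all the way down, keep the lid wide open for at least three seconds while the cook reaches in, then let the lever up slowly so that the lid settles shut without slamming. Work the lid by the lever alone, without touching the lid or shifting the box; leave the round box shut and everything else standing where it is.

Things in the scene. Friction and masses are not known exactly. Their poses are not given: they have to be found in the camera images.
- square_box: the whole-spice box to open: a square brushed-steel box, 150 x 150 mm in plan, its lid's top 121 mm above the table, standing loose on rubber feet on a plinth (2.9 kg, stays put under a press of up to 25 N on its lever). Origin at the centre of its underside on the table, z up; its front, with the lever, looks along its own -x, its hinge is at +x (the hinge pin 99 mm behind the origin, 114 mm up)
- square_pad (a point): centre of the top face of the ribbed rubber-faced press plate (pad) at the end of the square box's front lever, moving with it. At rest it lies 125 mm in front of the box's origin (its -x) on its centre line, 50 mm out from the front wall, and 45 mm above the table; the pad is 42 mm (front to back) x 60 mm (across). Pressed home the point is 21.5 mm above the table and 3 mm farther out from the wall. Axes as the box's, tilting with the lever
- square_lever (a joint): angle of the square box's front lever: 0 at rest (up), 0.17 at its lower stop. It turns on a pin across the box under its floor (12 mm behind the box's origin, 16 mm up), and takes about 4 to 7 N at the pad when the lid is shut, falling to 2 or 3 N when it is open, only the lid's own weight working against it, so it follows a rising finger back up by itself; a lever let go of drops the lid with a bang
- square_lid (a joint): angle of the square box's lid: 0 shut, 1.12 wide open. Linked to the lever by a push rod at the back: 6.6 times the lever's angle. The lid's front edge swings up and backward, never forward
- square_lid_panel: the square box's flat steel lid, 155 x 155 x 8 mm. Origin at the middle of the plate (above the box's middle when shut), axes as the box's when shut; its hinge pin lies 99 mm behind that along its own +x
- round_box: another whole-spice box, not to be opened: round, 124 mm in diameter, its lid's top 122 mm above the table, same steel and same kind of lever (pad 112 mm in front of its origin, 45 mm up, 42 x 60 mm); 2.4 kg, loose. Origin at the centre of its underside; lever along its own -x
- round_lid (a joint): angle of the round box's lid, 0 shut, 1.12 open
- jar_a: tiny hexagonal clear glass jar, 45 mm over its corners, 55 mm high, silver twist cap; loose; origin at the centre of its underside. It stands on the left of the square box's lever as the robot sees it (25 mm or more clear of the pad)
- jar_b: tiny hexagonal clear glass jar, 45 mm over its corners, 55 mm high, silver twist cap; loose; origin at the centre of its underside. It stands on the left of the round box's lever
- jar_c: tiny hexagonal clear glass jar, 45 mm over its corners, 55 mm high, silver twist cap; loose; origin at the centre of its underside. It stands between the two boxes
- mortar: white porcelain mortar, 126 mm across the rim, 80 mm high, loose, on the robot's left; origin at the centre of its underside
- pestle: black steel pestle, 160 mm long, 33 mm thick at its head, lying loose across the front of the boxes, nearer the robot; origin under its middle, its length along its own x
- funnel: folded flat aluminium funnel with a small sliding latch, 140 x 100 x 14 mm, lying loose on the robot's right; origin under its middle

How it is judged:
By the outcome, as a careful person would: the job done as asked, in the order asked, and still so for the second after the job is handed in, with the robot touching nothing.
It also fails if it takes over 48 s, if anything falls off the work surface, if the arm or the gripper's body presses on something with over 40 N, if the wrist force passes 120 N, or if a joint passes its speed limit or range.

## Working session

There is one attempt and no reset: what is moved stays moved. The work goes in short steps, Python scripts to look and compute and a shell command to move; the robot and the scene stay as the last step left them, time stands still between calls to the robot, and variables do not carry over. Pictures are saved under pics/ and viewed, about 8 in all and at most 12, crops included, and the job is handed in when it is done.

```bash
mkdir -p pics
cat > h.py <<'E'
import numpy as np, cv2
from rig import env, viewer
def grab(n):
    s=env.observe(); im,d=viewer.get_image(n); p=viewer.camera_params(n)
    K=np.array([[p['fx'],0,p['cx']],[0,p['fy'],p['cy']],[0,0,1]])
    if 'rvec' in p:
        R=cv2.Rodrigues(np.array(p['rvec'],float))[0]; t=np.array(p['tvec'],float).ravel()
        Rw=R.T; tw=-R.T@t
    else:
        T=np.array(p['T_tool_cam']); Rt=np.array(s['tool_rot']); Rw=Rt@T[:3,:3]; tw=Rt@T[:3,3]+np.array(s['position'])
    return im,d,K,Rw,tw
def cloud(d,K,Rw,tw):
    v,u=np.mgrid[:d.shape[0],:d.shape[1]]
    c=np.stack([(u-K[0,2])/K[0,0]*d,(v-K[1,2])/K[1,1]*d,d],-1)
    return c@Rw.T+tw
E
python3 - <<'E'
from h import *
for n in ('scene','side'):
    im,d,K,Rw,tw=grab(n); cv2.imwrite(f'pics/{n}0.png',im[...,::-1]); np.savez(f'{n}0.npz',im=im,d=d,K=K,Rw=Rw,tw=tw); print(n,tw,Rw[:,2])
print(env.observe())
E
```

```text
scene [1.4693758  0.13258057 1.0335491 ] [-0.6910244  -0.08808865 -0.71744384]
side [ 0.40314697 -0.89729408  1.1111616 ] [ 0.12396056  0.65691191 -0.74370728]
{'time_s': 0.1, 'q': array([ 5.25782156e+01,  2.18365474e+01,  7.43776192e+01,  1.64855052e-04,
        8.38582552e+01, -1.23363608e+01]), 'qvel': array([ 0.10284614, -0.13708647, -0.1828589 ,  0.01920474,  0.00606689,
       -0.07275684]), 'joint_efforts': array([ 3.52958734e-03, -4.49224377e+01, -2.31656259e+01, -2.14194638e-04,
        3.70565380e-03, -1.03732443e-04]), 'position': array([0.23303244, 0.49791397, 0.23079541]), 'tool_rot': array([[-9.05676453e-01,  4.23968830e-01, -7.70375315e-04],
       [ 4.23969443e-01,  9.05675940e-01, -1.00210783e-03],
       [ 2.72847904e-04, -1.23420105e-03, -9.99999201e-01]]), 'ft_force': array([1.24692777, 0.09408134, 0.46789668]), 'wrist_torque': array([ 0.02341542, -0.02282883,  0.00830382]), 'grip_width': 0.08536197095536752}
```

View pics/scene0.png

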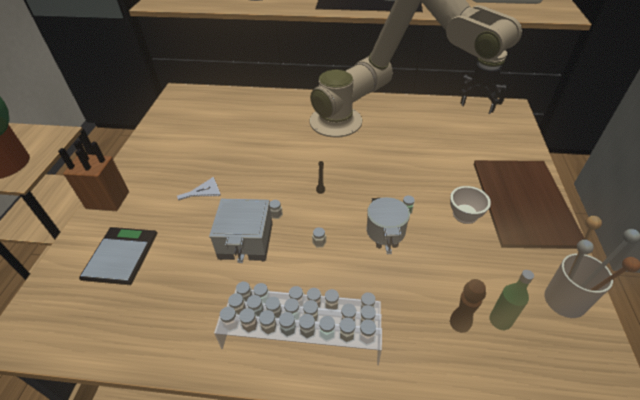

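View pics/side0.png

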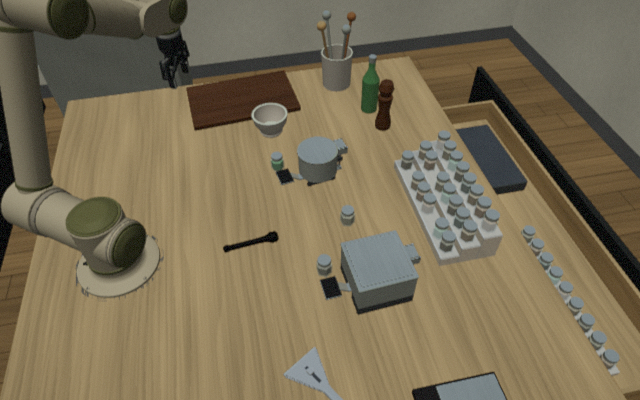

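The scene view is from across the table. The square box's lid is at (241,222) there. In the side view the lid is at (378,258), its black pad at (331,287), jar_a at (324,264) and the pestle at (252,242).

Run:
```python
from h import *
for n,(u0,u1,v0,v1) in (('scene',(205,285,190,262)),('side',(310,425,225,312))):
    z=np.load(n+'0.npz'); P=cloud(z['d'],z['K'],z['Rw'],z['tw']); im=z['im']
    S=P[v0:v1,u0:u1].reshape(-1,3); C=im[v0:v1,u0:u1].reshape(-1,3).astype(int)
    m=(S[:,2]>.113)&(S[:,2]<.130); r=cv2.minAreaRect((S[m,:2]*1000).astype(np.float32)); print(n,'lid',m.sum(),r,np.median(S[m],0), cv2.boxPoints(r).round(0).tolist())
    if n=='side':
        Q=P[272:304,316:346].reshape(-1,3); c=im[272:304,316:346].reshape(-1,3).max(1)
        m=(c<60)&(Q[:,2]>.03)&(Q[:,2]<.06); r=cv2.minAreaRect((Q[m,:2]*1000).astype(np.float32)); print('pad',m.sum(),r,Q[m].mean(0),np.percentile(Q[m,2],[5,50,95]))
        # pad rays onto z=.045
        m=(im[272:304,316:346].max(2)<60).astype(np.uint8); k,l,st,ce=cv2.connectedComponentsWithStats(m); print(st)
        i=1+st[1:,4].argmax(); vv,uu=np.nonzero(l==i); uv=np.stack([uu+316-z['K'][0,2],vv+272-z['K'][1,2]],1)/[z['K'][0,0],z['K'][1,1]]
        ray=np.c_[uv,np.ones(len(uv))]@z['Rw'].T; X=z['tw']+ray*((.045-z['tw'][2])/ray[:,2])[:,None]; print('ray pad',cv2.minAreaRect((X[:,:2]*1000).astype(np.float32)),X.mean(0))
    # jar a
    if n=='side':
        J=P[250:278,314:336].reshape(-1,3); m=(J[:,2]>.045)&(J[:,2]<.065); print('jar_a',m.sum(),np.median(J[m],0))
        J=P[228:255,220:282].reshape(-1,3); m=(J[:,2]>.01)&(J[:,2]<.05); print('pestle',np.percentile(J[m],[2,98],0))
```

```text
scene lid 2138 ((697.7635498046875, -222.9853515625), (183.75177001953125, 155.35458374023438), 3.4902234077453613) [ 0.6981857  -0.22080506  0.12006308] [[601.0, -151.0], [611.0, -306.0], [794.0, -295.0], [785.0, -140.0]]
side lid 3318 ((697.6322631835938, -224.634765625), (182.95791625976562, 158.14759826660156), 2.8294050693511963) [ 0.68605741 -0.23205995  0.1211225 ] [[602.0, -150.0], [610.0, -308.0], [793.0, -299.0], [785.0, -141.0]]
pad 286 ((574.6204223632812, -227.7439422607422), (76.01642608642578, 67.09882354736328), 8.587040901184082) [ 0.5595877  -0.23543573  0.04609186] [0.04265554 0.04603273 0.04969792]
[[  0   0  30  32 658]
 [ 11   0   2   2   2]
 [ 26   0   4   8  15]
 [  5   5  20  21 285]]
ray pad ((559.5899658203125, -234.6363983154297), (39.06355667114258, 57.0831413269043), 3.546391487121582) [ 0.55921244 -0.23512036  0.045     ]
jar_a 154 [ 0.56020594 -0.15683828  0.05553266]
pestle [[ 0.2988657  -0.03680176  0.01319351]
 [ 0.45030906 -0.00866831  0.03454179]]
```

Run:
```python
import cv2
im=cv2.imread('pics/side0.png'); cv2.imwrite('pics/crop1.png',cv2.resize(im[220:320,290:430],None,fx=5,fy=5,interpolation=cv2.INTER_CUBIC))
```

```text
(no output)
```

View pics/crop1.png

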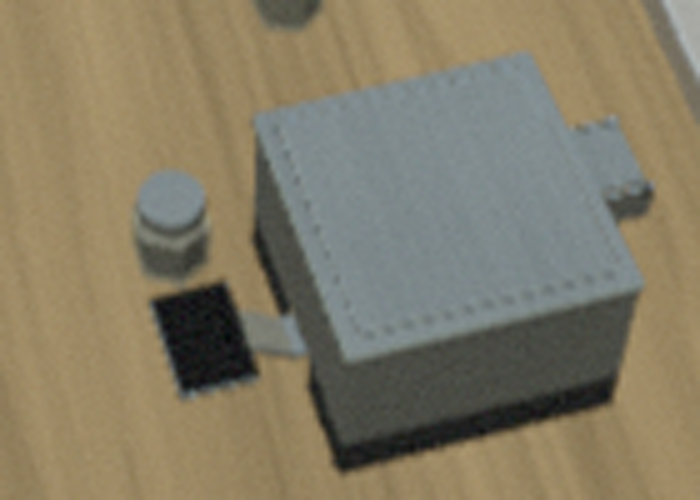

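Pad centre is at about (0.559, -0.235, 0.046), with the box yawed about +3°. That agrees with the lid's front edge at x≈0.606. Jar_a is at (0.560, -0.157). Next I check how the wrist camera is mounted, then move.

```bash
python3 -c "
from rig import viewer
print(viewer.camera_params('wrist'))"
python3 -m pendant '[[[0,0,10],0,-1],[[20,-60,0],0.16,-1],[[22,-58,0],0.16,-1],[[22,-58,0],0.16,-1],[[22,-58,0],0,-1],[[22,-58,0],0,-1],[[22,-58,0],0,-1],[[22,-58,0],0,-1],[[22,-58,0],0,-1],[[22,-58,0],0,-1],[[22,-58,0],0,-1],[[22,-58,0],0,-1]]' 40
```

```text
{'fx': 314.7318437384742, 'fy': 314.7318437384742, 'cx': 317.0894238825972, 'cy': 197.3886287562884, 'T_tool_cam': array([[ 1.57348382e-03, -9.63003261e-01, -2.69485144e-01,
         6.83259446e-02],
       [ 9.99998698e-01,  1.61196354e-03,  7.85038596e-05,
         2.36662421e-04],
       [ 3.58800753e-04, -2.69484917e-01,  9.63004544e-01,
        -1.41859111e-01],
       [ 0.00000000e+00,  0.00000000e+00,  0.00000000e+00,
         1.00000000e+00]])}
time_s: 1.6
position: [0.4701, -0.1396, 0.248]
tool_rot: [[-0.999, -0.042, 0.011], [-0.042, 0.999, -0.001], [-0.011, -0.002, -1.0]]
ft_force: [1.6, 0.8, 0.8]
grip_width: 0.0002
```

```bash
python3 -m pendant '[[[40,-48,0],0.01,-1],[[39,-48,0],0,-1],[[0,0,-40],0,-1],[[0,0,-40],0,-1],[[0,0,-30],0,-1],[[0,0,0],0,-1]]'
python3 - <<'E'
from h import *
s=env.observe(); print(s['position'],s['ft_force'])
im,d,K,Rw,tw=grab('wrist'); cv2.imwrite('pics/w1.png',im[...,::-1])
P=cloud(d,K,Rw,tw); m=((im.max(2)<60)&(P[...,2]>.035)&(P[...,2]<.055)&(abs(P[...,0]-.559)<.04)&(abs(P[...,1]+.235)<.05)).astype(np.uint8)
Q=P[m>0]; print(len(Q)); 
if len(Q): print(Q.mean(0),cv2.minAreaRect((Q[:,:2]*1000).astype(np.float32)))
E
```

```text
time_s: 2.35
position: [0.5508, -0.2423, 0.1378]
tool_rot: [[-0.999, -0.046, 0.016], [-0.046, 0.999, -0.005], [-0.016, -0.006, -1.0]]
ft_force: [0.6, -0.4, -0.1]
grip_width: -0.0001
[ 0.5507536  -0.24227893  0.13784238] [ 0.63526937 -0.37019426 -0.0785413 ]
3697
[ 0.55694105 -0.23253966  0.04446315] ((557.4801025390625, -232.61170959472656), (41.00055694580078, 58.848716735839844), 3.532613515853882)
```

View pics/w1.png

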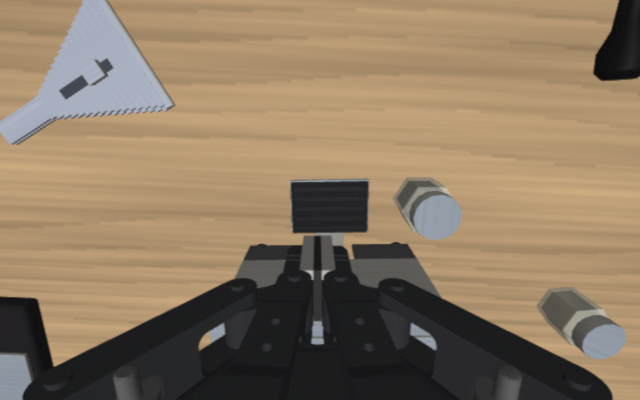

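The wrist view shows the pad clear at (330,207), with jar_a at (430,208) well to one side. The near view puts the pad at (0.557, -0.2325, 0.0445), 41 x 59 mm, which matches the given size. I'll press slightly outboard of the centre, keeping clear of the lid.

```bash
python3 -m pendant '[[[-2,8,-25],0,-1],[[0,0,-25],0,-1],[[0,0,-20],0,-1],[[0,0,-6],0,-1],[[0,0,0],0,-1]]'; python3 -m pendant '[[[0,0,-4],0,-1],[[0,0,-3],0,-1],[[0,0,-3],0,-1]]'
```

```text
time_s: 3.02
position: [0.554, -0.2372, 0.0721]
tool_rot: [[-0.998, -0.046, 0.033], [-0.047, 0.999, -0.016], [-0.032, -0.018, -0.999]]
ft_force: [0.1, 0.5, 0.0]
grip_width: -0.0003
time_s: 3.4
position: [0.555, -0.2379, 0.0642]
tool_rot: [[-0.998, -0.046, 0.037], [-0.047, 0.999, -0.019], [-0.036, -0.021, -0.999]]
ft_force: [-0.3, -1.4, -0.6]
grip_width: -0.0003
```

```bash
python3 -m pendant '[[[-3,2,-6],0,-1],[[-3,2,-6],0,-1],[[0,0,-5],0,-1]]'; python3 -m pendant '[[[0,0,0],0,-1],[[0,0,0],0,-1],[[0,0,0],0,-1],[[0,0,0],0,-1]]'
```

```text
time_s: 3.78
position: [0.5484, -0.2334, 0.046]
tool_rot: [[-0.998, -0.046, 0.036], [-0.047, 0.999, -0.019], [-0.035, -0.02, -0.999]]
ft_force: [0.2, -0.5, 0.4]
grip_width: -0.0002
time_s: 4.28
position: [0.5485, -0.2335, 0.0458]
tool_rot: [[-0.998, -0.046, 0.036], [-0.047, 0.999, -0.019], [-0.035, -0.02, -0.999]]
ft_force: [0.0, 0.1, -0.2]
grip_width: 0.0001
```

Holding is stable, with no creep. The finger is on target just above the pad, so I start to press.

```bash
python3 -m pendant '[[[0,0,-2],0,-1],[[0,0,-2],0,-1],[[0,0,-2],0,-1]]';  python3 -m pendant '[[[0,0,-2],0,-1],[[0,0,-2],0,-1],[[0,0,-2],0,-1],[[0,0,-2],0,-1]]'
```

```text
time_s: 4.65
position: [0.5479, -0.2336, 0.0403]
tool_rot: [[-0.998, -0.046, 0.035], [-0.047, 0.999, -0.019], [-0.034, -0.021, -0.999]]
ft_force: [-3.9, 0.6, 4.5]
grip_width: 0.0001
time_s: 5.15
position: [0.5476, -0.2337, 0.0317]
tool_rot: [[-0.998, -0.046, 0.035], [-0.047, 0.999, -0.019], [-0.034, -0.021, -0.999]]
ft_force: [-3.1, -0.4, 3.1]
grip_width: 0.0004
```

```bash
python3 -m pendant '[[[-0.5,0,-2],0,-1],[[-0.5,0,-2],0,-1],[[-0.5,0,-2],0,-1]]';  python3 -m pendant '[[[-0.3,0,-2],0,-1],[[0,0,-1.5],0,-1]]'
```

```text
time_s: 5.52
position: [0.5469, -0.2338, 0.0253]
tool_rot: [[-0.998, -0.046, 0.037], [-0.047, 0.999, -0.019], [-0.036, -0.021, -0.999]]
ft_force: [0.3, 0.8, 3.8]
grip_width: 0.0002
time_s: 5.78
position: [0.5467, -0.2338, 0.0214]
tool_rot: [[-0.998, -0.046, 0.037], [-0.047, 0.999, -0.019], [-0.036, -0.021, -0.999]]
ft_force: [-0.9, -0.0, 2.6]
grip_width: -0.0002
```

```bash
python3 -m pendant '[[[0,0,-1.5],0,-1]]';  python3 -m pendant '[[[0,0,-1],0,-1]]';python3 -m pendant '[[[0,0,-1],0,-1]]'
```

```text
time_s: 5.9
position: [0.5468, -0.2339, 0.0204]
tool_rot: [[-0.998, -0.046, 0.037], [-0.047, 0.999, -0.02], [-0.036, -0.021, -0.999]]
ft_force: [-4.6, 2.7, 16.2]
grip_width: -0.0001
time_s: 6.02
position: [0.5468, -0.2339, 0.0204]
tool_rot: [[-0.998, -0.046, 0.038], [-0.047, 0.999, -0.02], [-0.037, -0.022, -0.999]]
ft_force: [-4.5, 1.9, 15.4]
grip_width: 0.0002
time_s: 6.15
position: [0.5468, -0.2338, 0.0205]
tool_rot: [[-0.998, -0.047, 0.038], [-0.047, 0.999, -0.021], [-0.037, -0.022, -0.999]]
ft_force: [-5.2, 2.1, 12.4]
grip_width: 0.0001
```

The force stepped to 12–16 N at z=20.4 mm, so the lever is on its stop. I hold it there with a slight press and look.

```bash
python3 -m pendant '[[[0,0,-0.8],0,-1],[[0,0,-0.8],0,-1],[[0,0,-0.8],0,-1],[[0,0,-0.8],0,-1],[[0,0,-0.8],0,-1],[[0,0,-0.8],0,-1],[[0,0,-0.8],0,-1],[[0,0,-0.8],0,-1],[[0,0,-0.8],0,-1],[[0,0,-0.8],0,-1],[[0,0,-0.8],0,-1],[[0,0,-0.8],0,-1]]'
python3 - <<'E'
from h import *
im,d,K,Rw,tw=grab('side'); P=cloud(d,K,Rw,tw)
cv2.imwrite('pics/s2.png',cv2.resize(im[130:330,270:450,::-1],None,fx=3,fy=3))
m=(P[...,2]>.15)&(P[...,2]<.30)&(abs(P[...,1]+.225)<.06)&(P[...,0]>.62)&(P[...,0]<.85); Q=P[m]; print(len(Q),np.polyfit(Q[:,0],Q[:,2],1), np.degrees(np.arctan(np.polyfit(Q[:,2],Q[:,0],1)[0])),Q[:,2].max())
print(env.observe()['ft_force'])
E
```

```text
time_s: 7.65
position: [0.5468, -0.2338, 0.0206]
tool_rot: [[-0.998, -0.048, 0.043], [-0.049, 0.998, -0.025], [-0.042, -0.027, -0.999]]
ft_force: [-3.4, 1.3, 10.1]
grip_width: -0.0003
315 [-1.77469658  1.53331875] -28.287656802228824 0.277412738543658
[-3.218401    1.11669709 10.17240196]
```

View pics/s2.png

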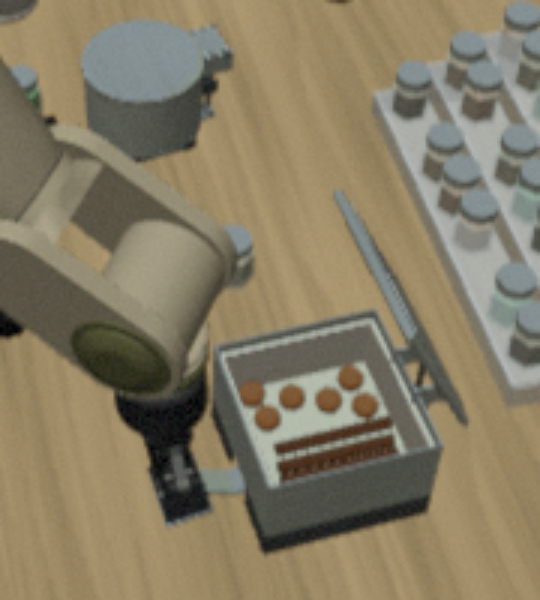

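The picture shows the lid standing wide open at upper right, edge top at z≈0.277 (1.12 rad predicts about 0.276). The round box is still shut. I keep holding.

```bash
python3 -m pendant '[[[0,0,-0.8],0,-1],[[0,0,-0.8],0,-1],[[0,0,-0.8],0,-1],[[0,0,-0.8],0,-1],[[0,0,-0.8],0,-1],[[0,0,-0.8],0,-1],[[0,0,-0.8],0,-1],[[0,0,-0.8],0,-1],[[0,0,-0.8],0,-1],[[0,0,-0.8],0,-1],[[0,0,-0.8],0,-1],[[0,0,-0.8],0,-1]]';python3 -m pendant '[[[0,0,-0.8],0,-1],[[0,0,-0.8],0,-1],[[0,0,-0.8],0,-1],[[0,0,-0.8],0,-1],[[0,0,-0.8],0,-1],[[0,0,-0.8],0,-1],[[0,0,-0.8],0,-1],[[0,0,-0.8],0,-1],[[0,0,-0.8],0,-1],[[0,0,-0.8],0,-1],[[0,0,-0.8],0,-1],[[0,0,-0.8],0,-1]]'
```

```text
time_s: 9.2
position: [0.5468, -0.2338, 0.0205]
tool_rot: [[-0.998, -0.049, 0.048], [-0.05, 0.998, -0.03], [-0.046, -0.032, -0.998]]
ft_force: [-3.6, 1.8, 10.4]
grip_width: -0.0003
time_s: 10.7
position: [0.5468, -0.2339, 0.0205]
tool_rot: [[-0.997, -0.05, 0.053], [-0.052, 0.998, -0.034], [-0.051, -0.037, -0.998]]
ft_force: [-4.1, 0.7, 9.5]
grip_width: -0.0
```

```bash
python3 -m pendant '[[[0,0,0.6],0,-1],[[0.1,0,0.6],0,-1],[[0.1,0,0.6],0,-1],[[0.1,0,0.6],0,-1],[[0.1,0,0.6],0,-1],[[0.1,0,0.6],0,-1]]'; python3 -m pendant '[[[0.1,0,0.8],0,-1],[[0.1,0,0.8],0,-1],[[0.1,0,0.8],0,-1],[[0.1,0,0.8],0,-1],[[0.1,0,0.8],0,-1],[[0.1,0,0.8],0,-1]]'
```

```text
time_s: 11.45
position: [0.5469, -0.2338, 0.0238]
tool_rot: [[-0.997, -0.05, 0.052], [-0.052, 0.998, -0.034], [-0.05, -0.036, -0.998]]
ft_force: [-0.7, 0.4, 1.5]
grip_width: 0.0003
time_s: 12.2
position: [0.5474, -0.2338, 0.0292]
tool_rot: [[-0.997, -0.05, 0.051], [-0.052, 0.998, -0.034], [-0.05, -0.036, -0.998]]
ft_force: [-1.9, -0.6, 3.9]
grip_width: -0.0004
```

```bash
python3 -m pendant '[[[0.1,0,0.7],0,-1],[[0.1,0,0.7],0,-1],[[0.1,0,0.7],0,-1],[[0.1,0,0.7],0,-1],[[0.1,0,0.7],0,-1],[[0.1,0,0.7],0,-1],[[0.1,0,0.7],0,-1],[[0.1,0,0.7],0,-1]]'; python3 -m pendant '[[[0.1,0,0.6],0,-1],[[0.1,0,0.5],0,-1],[[0.1,0,0.5],0,-1],[[0.1,0,0.5],0,-1],[[0.1,0,0.5],0,-1],[[0.1,0,0.5],0,-1]]'
```

```text
time_s: 13.2
position: [0.5481, -0.2337, 0.0353]
tool_rot: [[-0.997, -0.05, 0.051], [-0.052, 0.998, -0.034], [-0.049, -0.036, -0.998]]
ft_force: [-2.0, 0.7, 3.8]
grip_width: -0.0001
time_s: 13.95
position: [0.5486, -0.2337, 0.0387]
tool_rot: [[-0.997, -0.05, 0.051], [-0.052, 0.998, -0.033], [-0.049, -0.036, -0.998]]
ft_force: [-2.7, 0.3, 3.4]
grip_width: -0.0001
```

```bash
python3 -m pendant '[[[0,0,0.4],0,-1],[[0,0,0.4],0,-1],[[0,0,0.4],0,-1],[[0,0,0.4],0,-1],[[0,0,0.4],0,-1],[[0,0,0.4],0,-1],[[0,0,0.4],0,-1],[[0,0,0.4],0,-1]]'; python3 -m pendant '[[[0,0,0.3],0,-1],[[0,0,0.3],0,-1],[[0,0,0.3],0,-1],[[0,0,0.3],0,-1],[[0,0,0.3],0,-1],[[0,0,0.3],0,-1],[[0,0,0.3],0,-1],[[0,0,0.3],0,-1]]'
```

```text
time_s: 14.95
position: [0.5491, -0.2336, 0.0423]
tool_rot: [[-0.997, -0.05, 0.052], [-0.052, 0.998, -0.034], [-0.05, -0.036, -0.998]]
ft_force: [-0.5, 0.7, 4.4]
grip_width: 0.0002
time_s: 15.95
position: [0.5496, -0.2336, 0.045]
tool_rot: [[-0.997, -0.05, 0.053], [-0.052, 0.998, -0.034], [-0.051, -0.036, -0.998]]
ft_force: [-0.1, 1.4, 3.7]
grip_width: 0.0003
```

```bash
python3 -m pendant '[[[0,0,0.3],0,-1],[[0,0,0.3],0,-1],[[0,0,0.3],0,-1],[[0,0,0.3],0,-1]]'; python3 -m pendant '[[[0,0,0.3],0,-1],[[0,0,0.3],0,-1],[[0,0,0.3],0,-1],[[0,0,0.3],0,-1]]';  python3 -m pendant '[[[0,0,0.3],0,-1],[[0,0,0.3],0,-1],[[0,0,0.3],0,-1],[[0,0,0.3],0,-1]]'
```

```text
time_s: 16.45
position: [0.5495, -0.2336, 0.0457]
tool_rot: [[-0.997, -0.05, 0.053], [-0.052, 0.998, -0.034], [-0.051, -0.036, -0.998]]
ft_force: [0.4, 0.4, -0.3]
grip_width: 0.0001
time_s: 16.95
position: [0.5493, -0.2336, 0.0465]
tool_rot: [[-0.997, -0.05, 0.052], [-0.052, 0.998, -0.033], [-0.05, -0.036, -0.998]]
ft_force: [-0.7, 0.1, 0.1]
grip_width: 0.0003
time_s: 17.45
position: [0.5493, -0.2336, 0.0478]
tool_rot: [[-0.997, -0.05, 0.052], [-0.052, 0.998, -0.033], [-0.05, -0.036, -0.998]]
ft_force: [0.1, 0.3, -0.4]
grip_width: 0.0002
```

The force fell to zero at 45.5 mm, so the lever is at rest and the lid is shut. I back straight up, slightly toward the robot, and check.

```bash
python3 -m pendant '[[[0,0,5],0,-1],[[0,0,10],0,-1],[[-5,0,20],0,-1],[[-20,0,40],0,-1],[[-30,0,40],0,-1],[[-30,0,40],0,-1],[[-40,0,20],0,-1],[[-40,0,0],0,-1],[[0,0,0],0,-1]]'
python3 - <<'E'
from h import *
z=np.load('side0.npz'); P0=cloud(z['d'],z['K'],z['Rw'],z['tw'])
im,d,K,Rw,tw=grab('side'); P=cloud(d,K,Rw,tw)
cv2.imwrite('pics/s3.png',im[...,::-1])
for A in (P0,P):
    S=A[225:312,310:425].reshape(-1,3); m=(S[:,2]>.113)&(S[:,2]<.130)&(S[:,0]>.595); print('lid',cv2.minAreaRect((S[m,:2]*1000).astype(np.float32)),np.median(S[m],0),S[:,2].max())
for I in (z['im'],im):
    m=(I[272:304,316:346].max(2)<60).astype(np.uint8); k,l,st,ce=cv2.connectedComponentsWithStats(m); i=1+st[1:,4].argmax(); print('pad px',ce[i],st[i])
dd=np.abs(im.astype(int)-z['im']).max(2)>40; dd[:, :220]=0; print('changed px',dd.sum())
im2,d2,K2,R2,t2=grab('scene'); z2=np.load('scene0.npz'); D=np.abs(im2.astype(int)-z2['im']).max(2)>40; print('scene changed below row 130 :',D[170:].sum(), np.argwhere(D[170:])[:5]+[170,0])
print(env.observe()['position'],env.observe()['ft_force'])
E
```

```text
time_s: 18.58
position: [0.3794, -0.2331, 0.2339]
tool_rot: [[-0.997, -0.051, 0.057], [-0.053, 0.998, -0.04], [-0.055, -0.042, -0.998]]
ft_force: [0.9, -0.7, 0.5]
grip_width: 0.0001
lid ((697.6322631835938, -224.634765625), (182.95791625976562, 158.14759826660156), 2.8294050693511963) [ 0.68605741 -0.23205995  0.1211225 ] 1.1111616012212953
lid ((697.7223510742188, -225.3409423828125), (182.2327880859375, 158.92788696289062), 3.6339001655578613) [ 0.68623077 -0.23140937  0.12105032] 1.1111616012212953
pad px [14.40701754 15.08421053] [  5   5  20  21 285]
pad px [14.35915493 15.04225352] [  5   5  20  21 284]
changed px 2511
scene changed below row 130 : 0 []
[ 0.38125052 -0.23350848  0.23347488] [0.13550126 0.27618492 0.82683143]
```

View pics/s3.png

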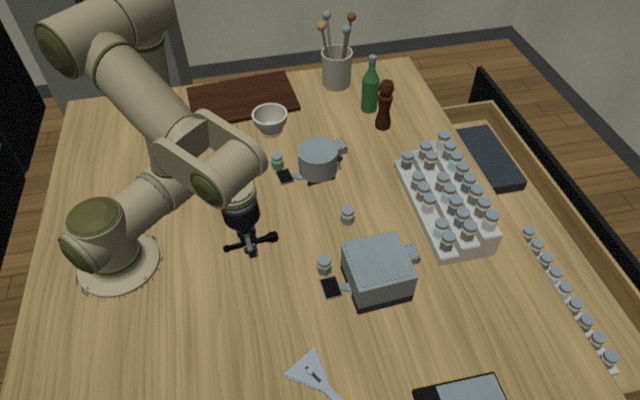

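The lid at (378,260) is shut and the pad at (331,287) is back in place. Nothing else has moved, and the arm is clear of everything.

```bash
python3 -c "
from rig import ticket
print(ticket.close_job())"
```

```text
the job is handed in; nothing more can be done
None
```

The square box was opened and shut by its lever alone, and the job is handed in; the robot's clock stood at about 18.7 s of the 48 s allowed.

- **Opening:** I pressed the front lever with the shut fingertips down to its stop. The force stepped up to about 16 N there, under the 25 N the box can take.
- **Holding open:** The lid stayed wide open for about 4.8 s. Its top edge measured about 277 mm high, close to the 276 mm expected at full opening. A line fitted to the lid read about 61° rather than the 64° of a fully open lid. I put that down to depth noise, since the lever was on its stop.
- **Letting down:** I raised the fingers slowly over about 5.5 s. Every reading on the way up still showed contact, except that one early reading, just off the stop, was down to 1.5 N. The force fell to zero with the fingertips at about 45.5 mm, the lever's rest height.
- **Last checks:**
  - The lid is shut, its top at 121 mm.
  - The box matches its first measured position to within 1 mm.
  - The pad is back to within 0.1 pixel.
  - The scene camera showed no changed pixels in the area holding the boxes, jars, mortar, pestle and funnel.
  - The arm is clear of everything.

The side camera did show changed pixels. I took these to be the arm in its new position, as the picture shows nothing else out of place. The tool tilted by about 3° over the job, away from the lid, with no effect on the work.

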